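# Clear the ear defenders and hold the scanner over the parcel's label

## Task

The ear defenders were left standing on the parcel, over its label: hang them by the headband on the hook of the stand and let go of them. Then take the label scanner out of its cradle, carry it over the things in between and finish still holding it, upright and motionless, about 3 cm above the middle of the label with its long side along the label's long side. The scanner must not touch the parcel, the ear defenders must not fall to the table, and the parcel and the other things stay where they are.

Things in the scene. Friction and masses are not known exactly. Their poses are not given: they have to be found in the camera images.
- parcel: flat closed brown cardboard parcel, 160 (x) x 200 (y) x 60 mm high, 2 kg, lying loose on the work surface; origin at the centre of its underside, z up. A striped white label lies on its top
- label (a point): centre of the white label with black bars, on the parcel's top face (61 mm above the parcel's underside); label 50 mm along x, 90 mm along y (its long side), axes parallel to the parcel's
- ears: grey ear defenders (rigid, 0.26 kg) standing on their two 85 mm high cups on the parcel. Origin: centre of the underside, z up, y from cup to cup, symmetric. 144 (y) x 56 (x) x 181 mm high. The black padded headband's top is a straight level bar along y, 24 mm wide (x), 26 mm thick (z), 155 to 181 mm above the origin, straight from y -48 to +48 mm; free space under it down to the cups
- band (a point): middle of the underside of the headband's straight part (155 mm above the ear defenders' origin), axes parallel to ears
- stand: fixed dark steel hook stand, left or right of the parcel: round foot 100 mm across, post 16 mm thick and 250 mm high, one level bar 10 mm thick leaving the post towards the stand's -x, its axis 230 mm high; straight until 88 mm from the post's axis, then turned up to a tip at 104 mm, 257 mm high. Origin: centre of the foot's underside
- hook_seat (a point): top of the hook's bar (235 mm above the table), 50 mm from the post's axis: where the headband is to rest, crossing the bar. Axes parallel to the stand's: x along the bar towards the post, z up
- cradle: fixed low black cradle, 90 (x) x 120 (y) mm, 34 mm high at its rim; a recess 56 x 86 mm whose floor is 16 mm above the table holds the scanner's head. Origin at the centre of the underside. Stands on the side of the parcel opposite to the hook stand
- scanner: hand-held label scanner (about 0.25 kg) standing upright in the cradle: grey head 50 (x) x 80 (y, its long side) x 32 mm high with the reading window in its underside; black upright square handle 28 x 28 mm in the middle, from 32 to 135 mm above the underside. Origin: centre of the underside, z up along the handle
- window (a point): centre of the window in the scanner's underside (same point and axes as scanner)
- carton: bystander, an obstacle: upright cardboard carton 110 (x) x 45 (y) x 100 mm high, left of the parcel; origin at the centre of its underside
- case: bystander, an obstacle: small upright black case 130 (x) x 45 (y) x 104 mm high over its handle, right of the parcel; origin at the centre of its underside
- oil: bystander: white bottle, 44 mm thick, 130 mm high, beyond the parcel; origin at its underside
- mug: bystander: white mug, 76 mm across, 90 mm high, beyond the parcel; origin at its underside
- small_box: bystander: small plain carton without label, 90 (x) x 120 (y) x 45 mm high, beyond the parcel; origin at its underside
- tape: bystander: clear roll of tape lying flat, 90 mm across, 25 mm high, near the robot; origin at its underside
- driver: bystander: screwdriver lying near the robot, about 200 mm long along its x; origin at its underside
Not all that is in view belongs to the job. What is shaped like the scanner but orange or pink is not meant.

How it is judged:
By the outcome, as a careful person would: the job done as asked, in the order asked, and still so for the second after the job is handed in, while the arm keeps its last pose, push and grip.
It also fails if it takes over 59 s, if anything falls off the work surface, if the arm or the gripper's body presses on something with over 40 N, if the wrist force passes 120 N, or if a joint passes its speed limit or range.

## Robot

A 6-joint arm with a two-finger parallel gripper is mounted at the origin on the work surface. World frame = base frame: x ahead of the robot, y to its left, z up, the work surface at z = 0. Lengths are in mm, angles in rad, forces in N, time in s.
With the tool pointing down it reaches from about 350 to 975 mm from the base axis. Payload 17.4 kg.
Tool frame: the origin (TCP) lies between the finger pads; the fingertips stand 19 mm ahead of it and the grasp point (between the pads) is the TCP; z points along the fingers, y is the line along which they close (so a half turn about z gives the same grasp; the last joint's range is limited). The gripper opens to 85 mm and grips with 20 to 120 N. Pads are 22 mm wide; open, the fingers measure 114 mm over their backs; the gripper's body (76 mm by 85 mm) begins 54 mm behind the grasp point. The pads swing forward as they close: fully open they stand 13 mm farther back than shut.
Start: joints at [1.29, 0.116, 1.442, -0, 1.584, -0.038], TCP at [162.292, 655.205, 250.303] pointing down, gripper open.
Joint ranges: [-2.83, 2.83], [-0.83, 2.19], [0.07, 2.5], [-1.14, 4.28], [0.01, 3], [-2.97, 2.97]. Speed limits (rad/s): [1.89, 1.89, 2.22, 3.14, 3.14, 3.14].

## Interface

Orientations are given as a rotation vector (axis times angle).
In Python, from rig import ctrl gives the robot as it stands.
- The arm moves only by the tool send_rows, never from a script. Its argument "motion" is text: rows parted by semicolons, each of 4 numbers parted by spaces: the shift along the world's x, y, z scaled (see below), then the turn about the world's z scaled (see below). A call has 1 to 20 rows; each row shifts and turns the commanded pose from where the row before left it; what a row does not reach is not made up. The controller multiplies each number of a shift by 2.5 cm and each number of a turn by 0.08 rad. A row lasts 1/12 s, in which the tool goes at most 41.7 mm and 7.16 degrees, less where a joint would pass 70% of its speed; a pose out of reach is approached as far as the arm can. A call with a number of a shift or a turn outside -1 to 1 is refused whole. A call with a gripper value outside its range is refused whole. "gripper" is the closure, from 0 (fully open) to 1 (shut), set as the call begins (left out, the last holds). The fingers move at their own pace and stop on an object; "newtons" is the grip in N (left out, the last holds). Time passes only in rows, so rows that do not move let the fingers close. It gives the time, the measured TCP pose, the force, the opening and the grip force at its end, in the units of the state.
- ctrl.get_state(): the state, without advancing time (a new reading comes with each control period).
- ctrl.camera(name): name is "scene" or "top" or "wrist"; returns (picture, depth): 400x640x3 uint8, red, green, blue; 400x640 float32, mm along the optical axis (not along the pixel's ray), 0 where there is no reading.
- ctrl.get_calibration(name): a dict with "camera_matrix" (3x3 intrinsics, pixels), "D" ([k1, k2, p1, p2, k3] as OpenCV has them; the pictures are not rectified), "rvec" (rotation vector, rad) and "tvec" (3), from world to camera coordinates, as OpenCV has them. Camera axes: x right, y down, z forward; pixel columns grow to the right and rows downward; lengths in mm; the calibration is good to about 2 mm. A picture is of the moment at which its call begins: read the wrist's pose just before it. get_calibration takes no time and is no camera call; for the wrist camera it gives the pose at the moment of the call.
- ctrl.job_done(): hands the job in; it is judged then, once.
The state is a dict: "clock": time; "joints": joint angles; "joint_vel": joint speeds; "effort": joint torques, N m; "tcp_pos": TCP position; "tool_rot": TCP orientation; "force": force on the tool from outside, world axes, zero at the start; "moment": the same for the moment, N m; "grip_width": opening from 0.0 (shut) to 1.0 (fully open); "finger_force": force on a finger pad.
Only numpy, scipy, OpenCV 4.12 (cv2) and the standard library are available. Lean on these libraries where they do the work, as an engineer would, in place of code of your own. Each camera call takes 0.05 s, during which the arm holds its last target. There are 200 camera calls.

## Working session

There is one attempt and no reset: what is moved stays moved. The work goes in short steps, Python scripts to look and compute and a tool call to move; the robot and the scene stay as the last step left them, time stands still between calls to the robot, and variables do not carry over. Pictures are saved under pics/ and viewed, at most 10 in all, crops included, and the job is handed in when it is done.

Besides the shell and the picture viewer there is one more tool, called after "Call:" in YAML: its name, and indented under it one key for each argument. send_rows: Moves the arm, as the interface text tells. Its arguments: {"type":"object","properties":{"motion":{"type":"string"},"gripper":{"type":"number"},"newtons":{"type":"number"}},"required":["motion"]}

```bash
mkdir -p pics; ls
cat > h.py <<'E'
import numpy as np, cv2
from rig import ctrl
def cal(n):
    c=ctrl.get_calibration(n); K=np.array(c["camera_matrix"],float); D=np.array(c["D"],float)
    R=cv2.Rodrigues(np.array(c["rvec"],float))[0]; t=np.array(c["tvec"],float).ravel()
    return K,D,R,t
def cloud(n,depth,c=None):
    K,D,R,t=c or cal(n)
    v,u=np.mgrid[0:400,0:640]
    p=cv2.undistortPoints(np.stack([u.ravel(),v.ravel()],1).astype(float)[:,None],K,D)[:,0]
    P=np.c_[p,np.ones(len(p))]*depth.ravel()[:,None]
    W=(P-t)@R; W[depth.ravel()<=0]=np.nan
    return W.reshape(400,640,3)
def shot(n,f):
    c=cal(n); im,d=ctrl.camera(n); cv2.imwrite(f"pics/{f}.png",im[:,:,::-1]); np.savez(f"pics/{f}.npz",im=im,d=d,W=cloud(n,d,c)); return im,cloud(n,d,c)
E
python3 - <<'E'
from h import *
s=ctrl.get_state(); print(s)
for n in("top","scene"): shot(n,n)
E
```

```text
pics
{'clock': 0.0, 'joints': array([ 1.29022030e+00,  1.16501219e-01,  1.44229110e+00, -7.71004320e-06,
        1.58398907e+00, -3.78109849e-02]), 'joint_vel': array([ 0.00056324,  0.00048052, -0.00127176,  0.0001734 ,  0.00107784,
        0.00100928]), 'effort': array([-5.74063670e-03, -7.31980062e+01, -6.32481122e+01, -3.70276302e-04,
        6.18909602e-03, -9.87526255e-05]), 'tcp_pos': array([162.23153003, 655.03624111, 249.5358407 ]), 'tool_rot': array([-3.80376897e-01, -3.11829733e+00,  1.84546361e-03]), 'force': array([-0.17450342, -0.3126449 ,  0.32451012]), 'moment': array([-0.03907546,  0.00135721,  0.03833246]), 'finger_force': 0.0, 'grip_width': 0.998886679627519}
```

View pics/top.png

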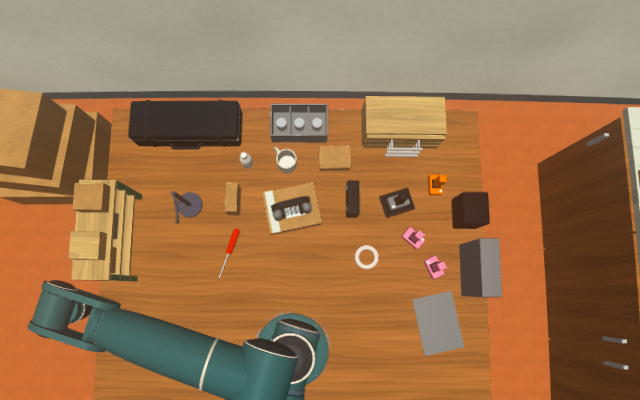

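View pics/scene.png

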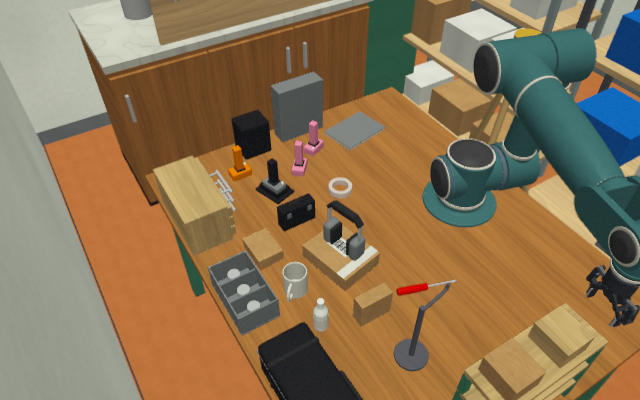

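The top view shows the stand at (187,204), parcel with ears at (292,208), and cradle with scanner at (397,202). The carton (232,197) and case (352,198) are in between; orange and pink decoys are further right.

```bash
cat > m.py <<'E'
from h import *
for n in("top","scene"):
    W=np.load(f"pics/{n}.npz")["W"]; P=W.reshape(-1,3)
    T=np.load("pics/top.npz")["W"]
    def at(u,v): return T[v,u]
    def rep(name,c,r,z0,z1):
        m=(np.hypot(P[:,0]-c[0],P[:,1]-c[1])<r)&(P[:,2]>z0)&(P[:,2]<z1); Q=P[m]
        if len(Q)<4: print(n,name,len(Q)); return
        (cx,cy),(w,h),a=cv2.minAreaRect(Q[:,:2].astype(np.float32))
        d=np.linalg.svd(Q[:,:2]-Q[:,:2].mean(0),full_matrices=False)[2][0]
        print(n,name,len(Q),"mean",Q.mean(0).round(1),"rect",round(cx,1),round(cy,1),round(w,1),round(h,1),round(a,1),"pc",np.degrees(np.arctan2(d[1],d[0])).round(1),"zmax",Q[:,2].max().round())
    p=at(292,208); s=at(190,206); c=at(397,202); 
    if n=="top": print(p,s,c,at(352,185),at(232,190))
    rep("parcel",p,170,52,68); rep("band",p,170,222,260); rep("cups",p,170,78,110)
    rep("foot",s,100,3,18); rep("bar",s,150,215,245); rep("posttop",s,150,246,275)
    rep("cradle",c,100,26,42); rep("handle",c,100,120,170); rep("handle2",c,100,70,115)
    rep("case",at(352,185),95,85,120); rep("carton",at(232,190),90,90,112)
E
python3 m.py
```

```text
[525.38530671   2.22305471  63.48340784] [539.0125298  401.74812486  11.14654427] [ 548.92446697 -393.3984393    74.83208141] [ 609.6363226  -222.44439083   91.27804525] [584.48552234 224.10336998 107.48789522]
top parcel 1475 mean [529.5   3.3  59.4] rect 567.5 12.6 237.0 196.3 12.3 pc -72.5 zmax 68.0
top band 248 mean [518.1   5.2 236.9] rect 518.8 5.4 25.5 131.3 15.3 pc -75.2 zmax 251.0
top cups 54 mean [589.4  13.1  90.1] rect 588.9 25.9 201.4 138.9 14.7 pc -173.0 zmax 106.0
top foot 651 mean [539.7 400.    8.7] rect 537.5 399.9 192.9 193.9 60.2 pc -53.1 zmax 18.0
top bar 72 mean [498.4 397.3 233. ] rect 501.2 397.9 105.1 14.2 10.9 pc -170.4 zmax 244.0
top posttop 14 mean [495.1 396.1 252.1] rect 494.8 397.4 109.2 9.9 10.2 pc -170.1 zmax 261.0
top cradle 135 mean [ 558.5 -395.9   34. ] rect 561.4 -403.0 65.8 97.6 17.8 pc 97.8 zmax 42.0
top handle 73 mean [ 560.2 -401.1  146. ] rect 561.2 -402.6 27.6 29.5 16.9 pc 121.1 zmax 160.0
top handle2 28 mean [ 553.9 -395.    93.2] rect 553.7 -395.5 31.8 14.3 52.1 pc -132.8 zmax 115.0
top case 324 mean [ 573.  -223.8   93.2] rect 572.2 -222
[... 472 characters left out ...]
7 194.5 68.6 pc 119.9 zmax 18.0
scene bar 166 mean [509.1 400.6 233.7] rect 504.8 396.6 110.1 18.4 11.9 pc 11.2 zmax 245.0
scene posttop 47 mean [504.7 399.2 251.8] rect 500.1 397.3 116.6 14.0 11.3 pc 10.3 zmax 261.0
scene cradle 137 mean [ 570.  -382.9   34.3] rect 563.1 -404.0 64.7 105.0 19.4 pc 131.4 zmax 42.0
scene handle 101 mean [ 564.  -399.3  141.6] rect 562.2 -405.0 31.1 37.1 16.2 pc -39.5 zmax 160.0
scene handle2 90 mean [ 563.9 -395.5   94.2] rect 562.6 -396.6 25.4 35.8 73.9 pc -21.5 zmax 115.0
scene case 351 mean [ 575.3 -222.2   93.9] rect 574.1 -226.0 52.2 117.0 89.9 pc -1.3 zmax 111.0
scene carton 546 mean [565.5 232.2  99.9] rect 564.1 229.2 51.1 113.3 88.9 pc -0.7 zmax 108.0
```

Call:
send_rows:
  motion: "0 0 1 0;0 0 1 0;0 0 1 0;0.5 -1 1 -0.5;0.55 -1 1 -0.5;0.55 -1 1 -0.5;0.55 -1 0 -0.52;0.55 -1 0 -0.52;0.55 -1 0 -0.52;0.55 -1 0 -0.52;0.55 -1 0 -0.52;0.55 -1 0 -0.52;0.55 -1 0 -0.52;0.55 -1 0 -0.52;0.55 -1 0 -0.52;0.55 -1 0 -0.52;0.55 -1 0 -0.52;0.55 -1 0 -0.52;0.55 -1 0 -0.52;0.55 -1 0 -0.52"

```text
clock: 1.77
tcp_pos: [395.1, 228.9, 400.1]
tool_rot: [-1.433, -2.796, 0.0]
force: [0.1, 0.2, 0.1]
grip_width: 0.999
finger_force: 0.0
```

Call:
send_rows:
  motion: "0.55 -1 0 -0.52;0.55 -1 0 -0.52;0.55 -1 0 -0.52;0.55 -1 0 -0.52;0.55 -1 0 -0.52;0.55 -1 0 -0.52;0.55 -1 0 -0.52;0.55 -1 0 -0.52;0.55 -1 0 -0.52;0 -0.5 0 0;0 0 0 0;0 0 0 0"

```text
clock: 2.77
tcp_pos: [518.3, -7.5, 400.1]
tool_rot: [-1.926, -2.481, 0.0]
force: [0.2, 0.4, 0.1]
grip_width: 1.001
finger_force: 0.0
```

Run:
```python
from h import *
s=ctrl.get_state(); print(s["clock"],s["tcp_pos"],s["tool_rot"],s["joints"])
im,W=shot("wrist","w1")
P=W.reshape(-1,3)
m=(P[:,2]>215)&(P[:,2]<260)&(abs(P[:,0]-519)<90)&(abs(P[:,1]-5)<90)
Q=P[m]; t=Q[Q[:,2]>Q[:,2].max()-12]
print(len(Q),len(t),Q[:,2].max())
for A in(Q,t):
    print(cv2.minAreaRect(A[:,:2].astype(np.float32)),A.mean(0))
R=cv2.Rodrigues(s["tool_rot"])[0];print(R[:,1])
```

```text
2.7667 [518.34212395  -7.45742506 400.1003864 ] [-1.92592770e+00 -2.48132123e+00  2.04428894e-04] [-6.37011720e-02 -2.23560333e-01  1.52768458e+00  2.08257269e-04
  1.83799609e+00 -3.14361025e-01]
3669 3079 242.9029513609094
((520.7260131835938, 2.8169631958007812), (23.996313095092773, 136.3336944580078), 14.919227600097656) [518.55122119  10.59952181 236.53685505]
((520.6174926757812, 3.2243690490722656), (23.996313095092773, 108.87995910644531), 14.919227600097656) [519.54974824   6.8037457  239.08447098]
[ 9.68735220e-01  2.48096513e-01 -4.39705847e-04]
```

View pics/w1.png

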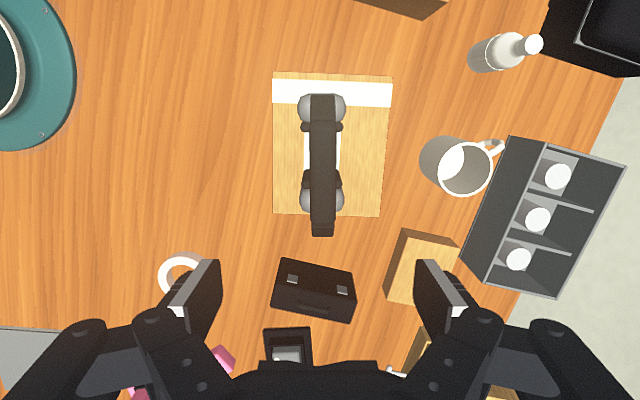

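The wrist view shows the headband at (322,165), nearly aligned with the gripper, with a clear space around it. I'll grasp 30 mm off its middle so the fingers miss the hook.

Call:
send_rows:
  motion: "0.37 -0.7 -0.5 0.1;0 0 -1 0;0 0 -1 0;0 0 -1 0;0 0 -1 0;0 0 -1 0;0 0 -0.8 0;0 0 -0.54 0;0 0 0 0;0 0 0 0"
  gripper: 0.15

```text
clock: 3.65
tcp_pos: [527.7, -24.2, 229.8]
tool_rot: [-1.914, -2.491, -0.0]
force: [-0.5, -0.4, 0.8]
grip_width: 0.851
finger_force: 0.0
```

Call:
send_rows:
  motion: "0 0 0 0;0 0 0 0;0 0 0 0;0 0 0 0;0 0 0 0;0 0 0 0;0 0 0 0;0 0 0 0;0 0 0 0;0 0 0 0;0 0 0 0;0 0 0 0"
  gripper: 1
  newtons: 70

```text
clock: 4.65
tcp_pos: [528.0, -24.9, 230.2]
tool_rot: [1.915, 2.489, 0.001]
force: [-0.8, -0.7, 5.2]
grip_width: 0.265
finger_force: 69.8
```

Call:
send_rows:
  motion: "0 0 0.2 0;0 0 0.4 0;0 0 0.6 0;0 0 0.8 0;0 0 1 0;0 0 1 0;0 0 1 0;0 0 1 0;0 0 1 0;0 0 0.8 0;0 0 0.5 0;0 0 0.1 0;0 0 0 0;0 0 0 0;0 0 0 0;0 0 0 0"

```text
clock: 5.98
tcp_pos: [527.7, -24.8, 438.2]
tool_rot: [-1.915, -2.489, 0.001]
force: [-0.1, 0.6, -2.9]
grip_width: 0.27
finger_force: 68.8
```

Run:
```python
from h import *
s=ctrl.get_state(); print(s["clock"],s["tcp_pos"],s["tool_rot"],s["force"])
im,W=shot("scene","s2"); im2,W2=shot("top","t2"); im3,W3=shot("wrist","w2")
for n,w in(("s",W),("w",W3)):
    P=w.reshape(-1,3)
    m=(abs(P[:,2]-60)<10)&(np.hypot(P[:,0]-525,P[:,1]-3)<140); Q=P[m]
    k=im if n=="s" else im3
    print(n,len(Q),cv2.minAreaRect(Q[:,:2].astype(np.float32)))
```

```text
5.9833 [527.70002427 -24.773628   438.15066665] [-1.91488126e+00 -2.48878361e+00  1.40310105e-03] [-0.08893258  0.55937971 -2.93320466]
s 2451 ((530.500244140625, 3.6542129516601562), (167.2967987060547, 205.77635192871094), 11.832687377929688)
w 4524 ((532.4991455078125, 3.681549072265625), (160.7605438232422, 199.55067443847656), 12.28569507598877)
```

```bash
python3 -c "
import cv2,numpy as np
a=cv2.imread('pics/s2.png')[120:320,220:480];b=cv2.imread('pics/w2.png')
cv2.imwrite('pics/c2.png',np.vstack([cv2.resize(a,(390,300)),cv2.resize(b,(390,244))]))"
```

```text
(no output)
```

View pics/c2.png

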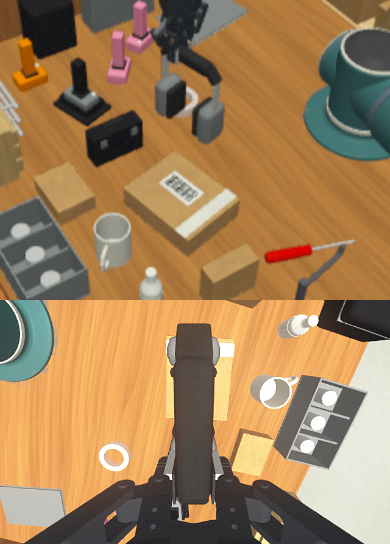

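Call:
send_rows:
  motion: "0 0.4 0.2 0;0 0.7 0.3 0;-0.06 1 0 -0.07;-0.06 1 0 -0.07;-0.06 1 0 -0.07;-0.06 1 0 -0.07;-0.06 1 0 -0.07;-0.06 1 0 -0.07;-0.06 1 0 -0.07;-0.06 1 0 -0.07;-0.06 1 0 -0.07;-0.06 1 0 -0.07;-0.06 1 0 -0.07;-0.06 1 0 -0.07;-0.04 1 0 -0.06;0 0.8 0 0;0 0.5 0 0;0 0.3 0 0;0 0 0 0;0 0 0 0"

```text
clock: 7.8
tcp_pos: [508.8, 367.4, 451.8]
tool_rot: [2.004, 2.419, -0.0]
force: [0.1, -0.2, -2.6]
grip_width: 0.27
finger_force: 68.8
```

Run:
```python
from h import *
s=ctrl.get_state(); print(s["clock"],s["tcp_pos"],s["tool_rot"])
im,W=shot("scene","s3"); im2,W2=shot("top","t3")
R=cv2.Rodrigues(s["tool_rot"])[0]; print("yaw",np.degrees(np.arctan2(R[1,1],R[0,1])))
# post from scene: slices
for n,w in(("s",W),("t",W2)):
    P=w.reshape(-1,3)
    for z0,z1 in((60,120),(120,180),(224,238),(275,300),(320,350)):
        Q=P[(P[:,2]>z0)&(P[:,2]<z1)&(np.hypot(P[:,0]-520,P[:,1]-400)<110)]
        if len(Q)>5: print(n,z0,len(Q),cv2.minAreaRect(Q[:,:2].astype(np.float32)))
# label on parcel: black/white pixels
def lab(n,im,w):
    m=((abs(w[...,2]-61)<8)&(np.hypot(w[...,0]-531,w[...,1]-4)<70))
    hsv=cv2.cvtColor(im,cv2.COLOR_RGB2HSV); k=(m&(hsv[...,1]<70)).astype(np.uint8)
    k=cv2.morphologyEx(k,cv2.MORPH_CLOSE,np.ones((5,5)))
    N,L,S,_=cv2.connectedComponentsWithStats(k)
    for i in range(1,N):
        if S[i,4]>60:
            Q=w[L==i]; print("label",n,S[i],cv2.minAreaRect(Q[:,:2].astype(np.float32)),Q.mean(0))
lab("s",im,W); lab("t",im2,W2)
a=cv2.imread('pics/s3.png')[200:400,280:600];b=cv2.imread('pics/t3.png')[150:260,120:340]
cv2.imwrite('pics/c3.png',np.vstack([cv2.resize(a,(520,325)),cv2.resize(b,(520,260))]))
```

```text
7.8 [508.80888465 367.40694161 451.82644185] [ 2.00388017e+00  2.41934262e+00 -4.81571683e-04]
yaw 10.731815962770956
s 60 67 ((552.6860961914062, 408.4632568359375), (12.216130256652832, 16.1281681060791), 30.048307418823242)
s 120 70 ((551.5706176757812, 409.5892333984375), (10.769546508789062, 15.713569641113281), 46.209449768066406)
s 224 92 ((511.1337890625, 400.6159973144531), (91.8242416381836, 11.570558547973633), 11.107810020446777)
s 275 90 ((507.8702392578125, 399.2056884765625), (44.94416809082031, 139.74559020996094), 10.234219551086426)
s 320 343 ((505.0226745605469, 398.23541259765625), (54.28623580932617, 142.18052673339844), 11.491835594177246)
t 275 10 ((484.31884765625, 387.4148864746094), (23.249279022216797, 140.24563598632812), 24.82815933227539)
t 320 40 ((497.98773193359375, 392.0969543457031), (31.757007598876953, 139.7978057861328), 19.081743240356445)
label s [326 234  30  23 343] ((522.9969482421875, -7.160808563232422), (53.956058502197266, 95.84186553955078), 11.064740180969238) [522.86422908  -6.46609127  61.89772132]
label t [282 201  26  18 327] ((521.18701171875, -7.3910064697265625), (52.702301025390625, 91.30143737792969), 12.292806625366211) [521.40764583  -6.99036668  59.8950668 ]
```

View pics/c3.png

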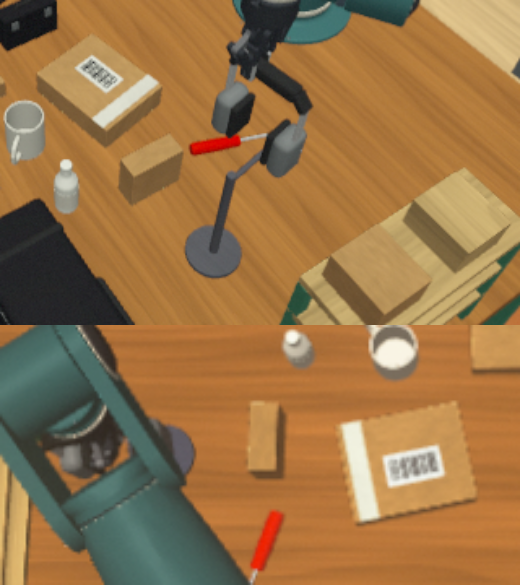

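The ears hang level between the gripper and the hook, with the bar under their gap; the label is now clear at (522,-7).

Call:
send_rows:
  motion: "0 0 -0.5 0;0 0 -0.8 0;0 0 -1 0;0 0 -1 0;0 0 -1 0;0 0 -1 0;0 0 -0.8 0;0 0 -0.6 0;0 0 -0.5 0;0 0 -0.3 0;0 0 -0.2 0;0 0 0 0;0 0 0 0"

```text
clock: 8.98
tcp_pos: [509.0, 367.8, 260.1]
tool_rot: [2.004, 2.419, 0.001]
force: [1.0, -0.1, -1.6]
grip_width: 0.271
finger_force: 68.8
```

Call:
send_rows:
  motion: "0 0 -0.1 0;0 0 -0.1 0;0 0 -0.08 0;0 0 -0.08 0;0 0 0 0;0 0 0 0"

```text
clock: 9.48
tcp_pos: [508.8, 367.7, 250.4]
tool_rot: [-2.004, -2.419, -0.0]
force: [0.3, -0.3, -2.6]
grip_width: 0.272
finger_force: 69.1
```

Run:
```python
from h import *
im,W=shot("scene","s4")
P=W.reshape(-1,3)
Q=P[(P[:,2]>90)&(P[:,2]<160)&(np.hypot(P[:,0]-505,P[:,1]-400)<110)]
print(len(Q),cv2.minAreaRect(Q[:,:2].astype(np.float32)))
cv2.imwrite('pics/c4.png',cv2.resize(cv2.imread('pics/s4.png')[240:380,350:510],(640,560),interpolation=2))
```

```text
695 ((518.57080078125, 400.2080078125), (81.53592681884766, 143.80740356445312), 9.71300220489502)
```

View pics/c4.png

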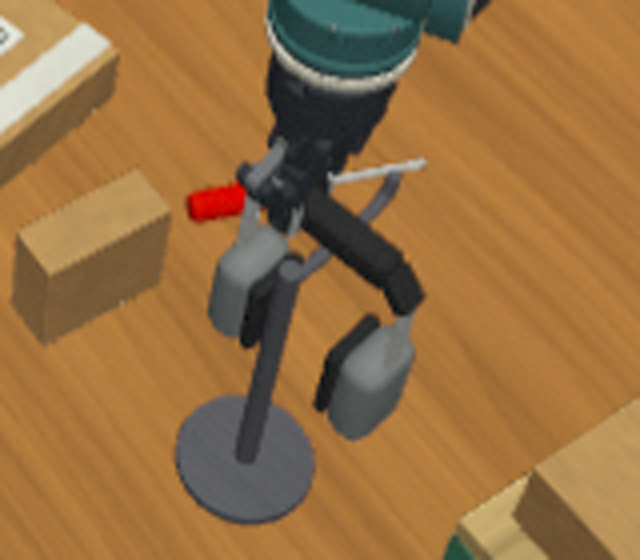

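The band lies across the bar, its gap straddling the post side correctly. I'll lower to contact next.

Call:
send_rows:
  motion: "0 0 -0.04 0;0 0 -0.04 0;0 0 0 0;0 0 0 0"

```text
clock: 9.87
tcp_pos: [508.9, 367.7, 249.9]
tool_rot: [2.004, 2.419, 0.002]
force: [-3.6, -4.2, 9.1]
grip_width: 0.271
finger_force: 70.7
```

Call:
send_rows:
  motion: "0 0 0 0;0 0 0 0;0 0 0 0;0 0 0 0;0 0 0 0;0 0 0 0;0 0 0 0;0 0 0 0"
  gripper: 0.45

```text
clock: 10.53
tcp_pos: [508.8, 367.7, 248.2]
tool_rot: [-2.004, -2.419, 0.0]
force: [0.4, -0.7, -0.5]
grip_width: 0.55
finger_force: 0.0
```

Call:
send_rows:
  motion: "0 0 0.2 0;0 0 0.4 0;0 0 0.7 0;0 0 1 0;0 0 1 0;0 0 1 0;0 0 0.7 0;0 0 0 0"

```text
clock: 11.2
tcp_pos: [509.0, 367.9, 378.9]
tool_rot: [2.003, 2.418, 0.009]
force: [0.0, 1.1, 0.4]
grip_width: 0.551
finger_force: 0.0
```

Run:
```python
from h import *
im,W=shot("scene","s5")
P=W.reshape(-1,3)
Q=P[(P[:,2]>222)&(P[:,2]<270)&(np.hypot(P[:,0]-505,P[:,1]-400)<120)]
print(len(Q),cv2.minAreaRect(Q[:,:2].astype(np.float32)))
cv2.imwrite('pics/c5.png',cv2.resize(cv2.imread('pics/s5.png')[240:380,350:510],(480,420),interpolation=2))
```

```text
719 ((502.9893798828125, 395.9422912597656), (98.60758972167969, 117.08993530273438), 47.00928497314453)
```

View pics/c5.png

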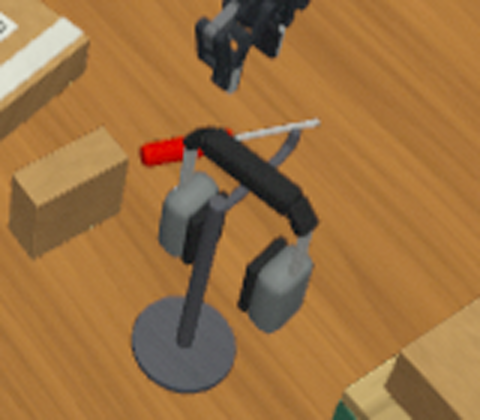

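Ears hang on the bar, released. Now to the scanner.

Call:
send_rows:
  motion: "0.07 -0.5 0.5 0.05;0.07 -1 0.3 0.05;0.07 -1 0 0.05;0.07 -1 0 0.05;0.07 -1 0 0.05;0.07 -1 0 0.05;0.07 -1 0 0.05;0.07 -1 0 0.05;0.07 -1 0 0.05;0.07 -1 0 0.05;0.07 -1 0 0.05;0.07 -1 0 0.05;0.07 -1 0 0.05;0.07 -1 0 0.05;0.07 -1 0 0.05;0.07 -1 0 0.05;0.07 -1 0 0.05;0.07 -1 0 0.05;0.07 -1 0 0.05;0.07 -1 0 0.05"

```text
clock: 12.92
tcp_pos: [543.1, -121.5, 393.3]
tool_rot: [-1.905, -2.497, 0.001]
force: [0.4, 0.9, -0.2]
grip_width: 0.55
finger_force: 0.0
```

Call:
send_rows:
  motion: "0.06 -1 0 0.04;0.06 -1 0 0.04;0.06 -1 0 0.04;0.06 -1 0 0.04;0.06 -1 0 0.03;0.06 -1 0 0.03;0.06 -1 0 0.03;0.06 -1 0 0.03;0.06 -1 0 0.03;0.06 -1 0 0.03;0.06 -0.8 0 0.03;0.04 -0.5 0 0;0 0 0 0;0 0 0 0"
  gripper: 0

```text
clock: 14.08
tcp_pos: [560.9, -402.5, 392.9]
tool_rot: [-1.869, -2.524, -0.0]
force: [0.0, 0.9, -0.1]
grip_width: 1.001
finger_force: 0.0
```

Run:
```python
from h import *
s=ctrl.get_state(); print(s["clock"],s["tcp_pos"],s["joints"])
R=cv2.Rodrigues(s["tool_rot"])[0]; print("yaw",np.degrees(np.arctan2(R[1,1],R[0,1])))
im,W=shot("wrist","w6"); P=W.reshape(-1,3)
for z0,z1 in((142,160),(70,130),(44,58),(28,40)):
    Q=P[(P[:,2]>z0)&(P[:,2]<z1)&(np.hypot(P[:,0]-562,P[:,1]+403)<75)]
    if len(Q)>5: print(z0,len(Q),cv2.minAreaRect(Q[:,:2].astype(np.float32)),Q.mean(0))
```

```text
14.0833 [ 560.9481554  -402.51312568  392.92534604] [-6.59401935e-01  1.50034452e-01  1.17576029e+00  1.21486174e-04
  1.81685024e+00 -9.55456204e-01]
yaw 16.96436560931016
142 584 ((562.5270385742188, -404.8419494628906), (27.310894012451172, 26.90289878845215), 17.42837905883789) [ 562.68726082 -404.09431945  149.99093491]
70 157 ((559.3783569335938, -393.4473571777344), (27.375444412231445, 3.559227228164673), 17.308446884155273) [ 559.07970802 -392.23285996  103.02864612]
44 1032 ((562.6807250976562, -404.5419921875), (48.86927032470703, 78.21259307861328), 17.80278968811035) [ 559.30149139 -392.72337957   48.10956592]
28 648 ((562.6849365234375, -405.5074768066406), (63.73043441772461, 94.80236053466797), 17.05563735961914) [ 561.7868256  -401.95957731   33.20682193]
```

View pics/w6.png

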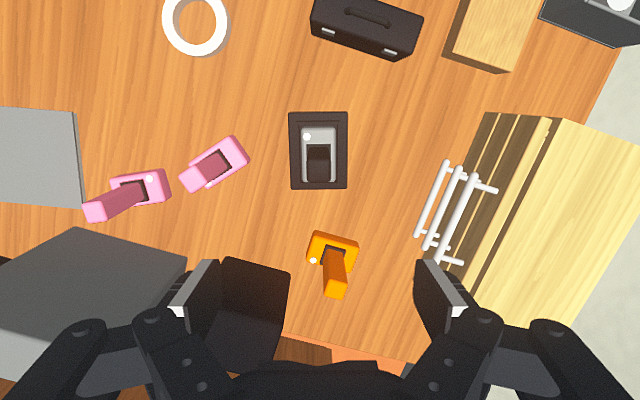

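The scanner with grey head is at (319,155), inside the cradle; grasp zone around the handle is free.

Call:
send_rows:
  motion: "0.06 -0.09 -0.5 0.1;0 0 -1 0;0 0 -1 0;0 0 -1 0;0 0 -1 0;0 0 -1 0;0 0 -1 0;0 0 -1 0;0 0 -1 0;0 0 -1 0;0 0 -0.8 0;0 0 -0.4 0;0 0 -0.18 0;0 0 0 0"

```text
clock: 15.3
tcp_pos: [562.7, -404.0, 120.7]
tool_rot: [-1.857, -2.533, -0.0]
force: [0.2, -0.4, 0.6]
grip_width: 1.005
finger_force: 0.0
```

Call:
send_rows:
  motion: "0 0 0 0;0 0 0 0;0 0 0 0;0 0 0 0;0 0 0 0;0 0 0 0;0 0 0 0;0 0 0 0;0 0 0 0;0 0 0 0;0 0 0 0;0 0 0 0"
  gripper: 1
  newtons: 60

```text
clock: 16.3
tcp_pos: [562.9, -404.8, 122.0]
tool_rot: [1.858, 2.532, -0.0]
force: [-1.7, -0.6, 5.6]
grip_width: 0.323
finger_force: 60.1
```

Call:
send_rows:
  motion: "0 0 0.15 0;0 0 0.2 0;0 0 0.3 0;0 0 0.5 0;0 0 0.7 0;0 0 1 0;0 0 1 0;0 0 1 0;0 0 1 0;0 0 0.6 0;0 0 0.3 0;0 0 0 0;0 0 0 0"

```text
clock: 17.38
tcp_pos: [562.7, -404.5, 289.1]
tool_rot: [-1.858, -2.532, 0.0]
force: [-0.4, 0.0, -3.7]
grip_width: 0.321
finger_force: 59.6
```

Call:
send_rows:
  motion: "0 0.4 0 0;-0.1 0.7 0 -0.07;-0.11 1 0 -0.08;-0.11 1 0 -0.08;-0.11 1 0 -0.08;-0.11 1 0 -0.08;-0.11 1 0 -0.08;-0.11 1 0 -0.08;-0.11 1 0 -0.08;-0.11 1 0 -0.08;-0.11 1 0 -0.08;-0.11 1 0 -0.08;-0.11 1 0 -0.08;-0.11 1 0 -0.08;-0.11 1 0 -0.08;-0.11 1 0 -0.05;0 0.5 0 0;0 0.3 0 0;0 0 0 0;0 0 0 0"

```text
clock: 19.05
tcp_pos: [521.8, -7.3, 289.5]
tool_rot: [-1.973, -2.444, 0.001]
force: [0.4, -0.4, -3.9]
grip_width: 0.32
finger_force: 59.5
```

Run:
```python
from h import *
s=ctrl.get_state(); print(s["clock"],s["tcp_pos"],s["force"])
R=cv2.Rodrigues(s["tool_rot"])[0]; print("yaw",np.degrees(np.arctan2(R[1,1],R[0,1])))
im,W=shot("wrist","w7"); im2,W2=shot("scene","s7")
for n,i,w in(("w",im,W),("s",im2,W2)):
    P=w.reshape(-1,3)
    Q=P[(abs(P[:,2]-60)<9)&(np.hypot(P[:,0]-531,P[:,1]-4)<140)]; print(n,"parcel",cv2.minAreaRect(Q[:,:2].astype(np.float32)))
    Q=P[(P[:,2]>182)&(P[:,2]<230)&(np.hypot(P[:,0]-522,P[:,1]+7)<70)]
    if len(Q)>5: print(n,"head",len(Q),cv2.minAreaRect(Q[:,:2].astype(np.float32)),np.percentile(Q[:,2],[1,50,99]))
a=cv2.imread('pics/s7.png')[130:390,230:490];b=cv2.imread('pics/w7.png')
cv2.imwrite('pics/c7.png',np.vstack([cv2.resize(a,(330,330)),cv2.resize(b,(330,206))]))
```

```text
19.05 [521.8077827   -7.33954448 289.49551233] [ 0.39903193 -0.39529073 -3.87974521]
yaw 12.171508203412776
w parcel ((532.09765625, 3.8273391723632812), (160.8655548095703, 198.4888916015625), 12.23913288116455)
w head 5151 ((519.6316528320312, 2.3842506408691406), (50.114952087402344, 59.10529708862305), 12.212135314941406) [192.39023936 214.97872007 227.58907952]
s parcel ((531.2680053710938, 5.581657409667969), (168.23178100585938, 205.7355499267578), 11.605745315551758)
s head 388 ((525.4317626953125, -5.374301910400391), (53.88909912109375, 84.89474487304688), 19.425369262695312) [187.90947964 213.92746714 228.21968943]
```

View pics/c7.png

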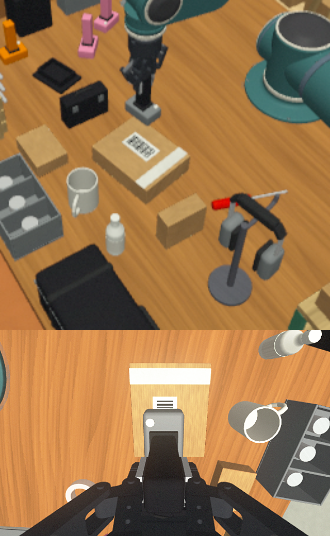

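Scanner hangs upright, aligned with the label below it; ears still on the hook. Final descent.

Call:
send_rows:
  motion: "0 0 -0.3 0;0 0 -0.6 0;0 0 -0.8 0;0 0 -0.8 0;0 0 -0.6 0;0 0 -0.4 0;0 0 -0.2 0;0 0 0 0;0 0 0 0;0 0 0 0;0 0 0 0;0 0 0 0;0 0 0 0;0 0 0 0;0 0 0 0"

```text
clock: 20.4
tcp_pos: [521.8, -7.0, 197.7]
tool_rot: [1.974, 2.444, 0.0]
force: [-0.3, 0.6, -3.2]
grip_width: 0.319
finger_force: 59.5
```

Run:
```python
from h import *
im2,W2=shot("scene","s8"); P=W2.reshape(-1,3)
for nm,z0,z1,c,r in(("head",110,135,(522,-7),70),("ears",222,270,(505,398),100)):
    Q=P[(P[:,2]>z0)&(P[:,2]<z1)&(np.hypot(P[:,0]-c[0],P[:,1]-c[1])<r)]
    print(nm,len(Q),np.percentile(Q[:,2],[1,50,99]),cv2.minAreaRect(Q[:,:2].astype(np.float32)))
s=ctrl.get_state(); print(s["clock"],s["tcp_pos"],s["force"],abs(s["joint_vel"]).max())
print(ctrl.job_done())
```

```text
head 258 [110.76015867 123.49930275 133.98548365] ((522.7857055664062, -5.300746917724609), (53.22325897216797, 85.77395629882812), 15.731242179870605)
ears 716 [225.385059   252.37779779 265.52881427] ((504.20758056640625, 397.8639221191406), (100.36021423339844, 115.1494140625), 49.50981521606445)
20.45 [521.80663109  -7.03122146 197.63531368] [-0.72054564 -0.44920341 -2.88796548] 0.0017047947618040078
the job is handed in; nothing more can be done
None
```

The job is handed in at about 20.5 s: the ear defenders hang released on the hook, and the scanner is held still, upright, about 3 cm above the middle of the label and aligned with it.

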